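# Fetch the clothes brush from behind the ornaments

### The job

The clothes brush lies on the hall console behind the potted succulent, the candle jar and the bud vase: first clear all three ornaments onto the wooden serving tray, standing upright and let go, then fetch the brush and lay it bristles down in the middle of the black valet tray. Then put each ornament back upright in the middle of its own place: the plant on the saucer, the jar on the cork coaster, the vase on the square coaster. Do not touch the brush until all three are on the tray, never tip an ornament over, and leave the photo frame as it stands.

Things in the scene. Friction and masses are not known exactly. Their poses are not given: they have to be found in the camera images.
- brush: Clothes brush: oblong wooden back with half-round ends, stiff dark bristles beneath (40 wide); 220 long, 52 wide, 40 high, 160 g, lying bristles down right behind the three ornaments. Gripped across its 52 width by the wooden back, whose sides stand 24 to 40 above the underside. Origin: centre of its underside; y along its length (the row of coasters runs along y too), x across, z up.
- plant: Succulent in a terracotta pot, one rigid piece, 320 g: pot base 48 across, and a straight-sided collar 66 across from 44 to 75 above the base, where it is gripped; leaves above, up to 108 high and no wider than the collar. Origin: centre of the pot's underside, z up. Starts on the saucer.
- jar: White ceramic candle jar, straight cylinder 62 across and 76 high, with a fixed wooden lid (60 across, to 88) and a small wooden knob on it (to 102 high), 360 g; gripped by the ceramic wall. Origin: centre of its underside, z up. Starts on the cork coaster.
- vase: White ceramic bud vase, empty, rigid: foot 48 across, belly 64 across at 32 high, straight neck 24 across from 76 to 104 above the foot, where it is gripped, lip 30 across at the top, 110 high in all, 260 g. Origin: centre of its underside, z up. Starts on the square coaster.
- saucer: The plant's place: round terracotta saucer, fixed; 84 across at the foot, 92 across at the rim, wall 4, floor 5 above the table, rim 12 high. Origin: centre of its underside, z up.
- cork_coaster: The jar's place: round cork coaster, fixed, 90 across, 6 thick. Origin: centre of its underside, z up.
- square_coaster: The vase's place: square light wooden coaster, fixed, 84 by 84, 8 thick. Origin: centre of its underside, z up.
- serving_tray: The side area: light wooden serving tray, fixed, left or right of the row; 350 along its x axis, 150 along y, with a steel carrying handle beyond each end (20 high, reaching 192 from the centre); wall 6 thick, 16 high, inner floor 6 above the table. Origin: centre of its underside. Takes the three ornaments in a line, about 105 apart.
- valet_tray: Where the brush goes: black valet tray with a grey lining, fixed, empty, on the other side of the row; 290 along its x axis by 150 along its y axis, wall 6 thick and 22 high, inner floor 6 above the table. Origin: centre of its underside.
- frame: Bystander, not to be disturbed: photo frame, 130 wide, 180 high, loose, on its easel strut, farther back to one side. Origin: on the table beneath it; front faces its own -x. (Also there, both fixed: a blue dish with keys, 110 across and 20 high, farther back on the other side; an open book, 290 by 205, 23 high, close in front of the robot.)

How it is judged:
By the outcome, as a careful person would: the job done as asked, in the order asked, and still so for the second after the job is handed in, with the robot touching nothing.
It also fails if it takes over 150 s, if anything falls off the work surface, if the arm or the gripper's body presses on something with over 40 N, if the wrist force passes 120 N, or if a joint passes its speed limit or range.

### The arm

A 6-joint arm with a two-finger parallel gripper is mounted at the origin on the work surface. World frame = base frame: x ahead of the robot, y to its left, z up, the work surface at z = 0. Lengths are in m, angles in rad, forces in N, time in s.
With the tool pointing down it reaches from about 0.425 to 1.125 m from the base axis. Payload 14.9 kg.
Tool frame: the origin (TCP) lies on the centre line of the jaws, within the pads' length; the fingertips stand 14 mm ahead of it and the grasp point (between the pads) lies 5 mm behind it; z points along the fingers, y is the line along which they close (so a half turn about z gives the same grasp; the last joint's range is limited). The gripper opens to 91 mm and grips with 3 to 60 N. Pads are 32 mm wide; open, the fingers measure 118 mm over their backs; the gripper's body (76 mm by 178 mm) begins 60 mm behind the grasp point.
Start: joints at [1.281, 0.379, 1.734, -0, 1.028, -0.033], TCP at [0.178, 0.677, 0.228] pointing down, gripper open.
Joint ranges: [-2.77, 2.77], [-0.74, 2.19], [0, 2.66], [-1.06, 4.2], [0.31, 2.87], [-3.08, 3.08]. Speed limits (rad/s): [1.89, 1.89, 2.39, 3.14, 3.14, 3.14].

### API

Orientations are given as a unit quaternion [x, y, z, w].
In Python, from workcell import robot, get_image, recognise, cut_out, mark_of gives the robot as it stands.
- The arm moves only by the tool drive_tool, never from a script. Its argument "moves" is a list that holds one entry, the list of rows, each a list of 7 numbers: the shift along the world's x, y, z in units of 25 mm (1.0 is 25 mm), then the turn, a rotation vector about the world's x, y, z in units of 6 degrees (1.0 is 6 degrees), then the finger opening in mm, from 0 to 91.2. In form: [[[dx, dy, dz, rx, ry, rz, gripper], ...]]. A call has 1 to 8 rows; each row shifts and turns the commanded pose from where the row before left it; what a row does not reach is not made up. A row lasts 1/10 s, in which the tool goes at most 50 mm and 8.59 degrees, less where a joint would pass 70% of its speed; a pose out of reach is approached as far as the arm can. A call is refused whole if a number of a shift passes 1 or a number of a turn 1, either way. A call with a gripper value outside its range is refused whole. The fingers move at their own pace and stop on an object; the grip force is fixed at half the most. Time passes only in rows, so rows that do not move let the fingers close. It gives the time, the measured TCP pose, the force, the opening and the grip force at its end, in the units of the state.
- robot.read_state(): the state, without advancing time (a new reading comes with each control period).
- get_image(name): name is "side" or "top"; returns a dict with "pixels" (480x640x3 uint8, red, green, blue), "fx", "fy", "cx", "cy" (pixels), "dist" ([k1, k2, p1, p2, k3] as OpenCV has them; the pictures are not rectified), "world_from_camera" (4x4, takes a point from camera to world coordinates). Camera axes: x right, y down, z forward; pixel columns grow to the right and rows downward; lengths in m; the calibration is good to about 2 mm. A picture is of the moment at which its call begins. There is no depth.
- robot.sign_off(): hands the job in; it is judged then, once.
Trained networks look in a picture, given as the dict that the camera call returned (one of the last four; its "shot" number tells which), for a name from the list of things; names that differ only in an ending like _2 or _b are one class to them, and where a whole thing is asked for, a point or a joint stands for the part that bears it (a point fixed in the world has none). Each returns a list of dicts, best first, with "confidence" (0 to 1); they miss things now and then, are a little off and sometimes report something else, mostly with a low value. They report only what shows in the picture. A call takes as long as a camera call.
- recognise(name, picture): "at" ([column, row] in pixels, amid what is visible of it).
- cut_out(name, picture): "mask" (480x640 bool, what is visible of it) and "at" ([column, row] in pixels, amid what is visible of it).
- mark_of(name, picture): "at" ([column, row] in pixels: a listed point, or the origin of a listed thing).
The state is a dict: "time_s": time; "q": joint angles; "qvel": joint speeds; "effort": joint torques, N m; "tcp_pos": TCP position; "eef_rot": TCP orientation; "ft_force": force on the tool from outside, world axes, zero at the start; "moment": the same for the moment, N m; "finger_gap": finger opening in m; "gripper_force": force on a finger pad.
Only numpy, scipy, OpenCV 4.12 (cv2) and the standard library are available. Lean on these libraries where they do the work, as an engineer would, in place of code of your own. Each camera call takes 0.05 s, during which the arm holds its last target. There are 200 camera calls.

## Working session

There is one attempt and no reset: what is moved stays moved. The work goes in short steps, Python scripts to look and compute and a tool call to move; the robot and the scene stay as the last step left them, time stands still between calls to the robot, and variables do not carry over. Pictures are saved under pics/ and viewed, at most 14 in all, crops included, and the job is handed in when it is done.

Besides the shell and the picture viewer there is one more tool, called after "Emit:" by a JSON object that holds its "op" and its "data", one argument or row to a line. drive_tool: Moves the arm, as the interface text tells. Its arguments: {"type":"object","properties":{"moves":{"type":"array","items":{"type":"array","items":{"type":"array","items":{"type":"number"}}}}},"required":["moves"]}

```bash
mkdir -p pics; ls
cat > h.py <<'E'
import numpy as np, cv2
from workcell import robot, get_image, recognise, cut_out, mark_of
def ray(p,uv):
    K=np.array([[p["fx"],0,p["cx"]],[0,p["fy"],p["cy"]],[0,0,1]]);
    n=cv2.undistortPoints(np.array([[uv]],float),K,np.array(p["dist"],float))[0,0]
    T=np.array(p["world_from_camera"]); return T[:3,3],T[:3,:3]@np.array([n[0],n[1],1])
def at(p,uv,z):
    o,d=ray(p,uv); return (o+d*(z-o[2])/d[2])[:3]
def tri(ps,uvs):
    A=np.zeros((3,3));b=np.zeros(3)
    for p,u in zip(ps,uvs):
        o,d=ray(p,u); d=d/np.linalg.norm(d); M=np.eye(3)-np.outer(d,d); A+=M;b+=M@o
    return np.linalg.solve(A,b)
def save(p,f): cv2.imwrite("pics/"+f,cv2.cvtColor(p["pixels"],cv2.COLOR_RGB2BGR))
E
python3 - <<'E'
from h import *
np.set_printoptions(precision=4,suppress=True)
T=get_image("top");S=get_image("side");save(T,"t0.png");save(S,"s0.png")
print(np.array(T["world_from_camera"]),np.array(S["world_from_camera"]))
for n in "brush plant jar vase saucer cork_coaster square_coaster serving_tray valet_tray frame".split():
    a=mark_of(n,T);b=mark_of(n,S)
    print(n,[(np.round(x["at"]),round(x["confidence"],2)) for x in a[:2]],[(np.round(x["at"]),round(x["confidence"],2)) for x in b[:2]])
    if a: print("  top z0",at(T,a[0]["at"],0), "side z0",at(S,b[0]["at"],0) if b else "", "tri",tri([T,S],[a[0]["at"],b[0]["at"]]) if b else "")
print(robot.read_state())
E
```

```text
pics
[[-0.0246 -0.9861  0.1643  0.4964]
 [-0.9991  0.03    0.0305 -0.0176]
 [-0.035  -0.1634 -0.9859  0.9063]
 [ 0.      0.      0.      1.    ]] [[ 0.7408 -0.3479  0.5747  0.1534]
 [-0.6717 -0.3987  0.6245 -0.5215]
 [ 0.0119 -0.8486 -0.529   0.4761]
 [ 0.      0.      0.      1.    ]]
brush [(array([337., 254.]), 0.55), (array([340., 287.]), 0.21)] [(array([336., 261.]), 0.86)]
  top z0 [ 0.6258 -0.0218  0.    ] side z0 [ 0.6259 -0.0339 -0.    ] tri [ 0.6298 -0.0243 -0.0074]
plant [(array([287., 289.]), 0.96), (array([337., 250.]), 0.72)] [(array([264., 247.]), 0.97), (array([462., 273.]), 0.36)]
  top z0 [0.5563 0.0831 0.    ] side z0 [0.5576 0.0866 0.    ] tri [0.5558 0.0831 0.0026]
jar [(array([393., 283.]), 0.89)] [(array([352., 310.]), 0.82)]
  top z0 [ 0.562  -0.1374  0.    ] side z0 [ 0.5568 -0.1433 -0.    ] tri [ 0.5624 -0.1382 -0.0065]
vase [(array([341., 291.]), 0.88)] [(array([296., 272.]), 0.71), (array([462., 270.]), 0.22)]
  top z0 [ 0.5477 -0.0276  0.    ] side z0 [ 0.5545 -0.0113  0.    ] tri [ 0.5453 -0.0262  0.0129]
saucer [(array([337., 252.]), 0.7), (array([288.,
[... 792 characters left out ...]
z0 [0.4843 0.3375 0.    ] tri [ 0.4876  0.3433 -0.0036]
frame [(array([420., 193.]), 0.6)] [(array([462., 270.]), 0.59)]
  top z0 [ 0.7522 -0.2041  0.    ] side z0 [ 0.7705 -0.1956 -0.    ] tri [ 0.7503 -0.2034  0.0134]
{'time_s': 1.1, 'q': array([ 1.2807,  0.3789,  1.7342, -0.    ,  1.0285, -0.0333]), 'qvel': array([ 0.001 ,  0.0002, -0.0017,  0.    , -0.0011,  0.0026]), 'effort': array([  0.004 , -76.3677, -43.4761,   0.0653,   0.0387,  -0.    ]), 'tcp_pos': array([0.1778, 0.6771, 0.228 ]), 'eef_rot': array([0.128 , 0.9918, 0.    , 0.    ]), 'ft_force': array([-0.971 , -0.5905, -0.2049]), 'moment': array([ 0.0356,  0.0422, -0.038 ]), 'gripper_force': 0.0, 'finger_gap': 0.09117348043708617}
```

View pics/t0.png

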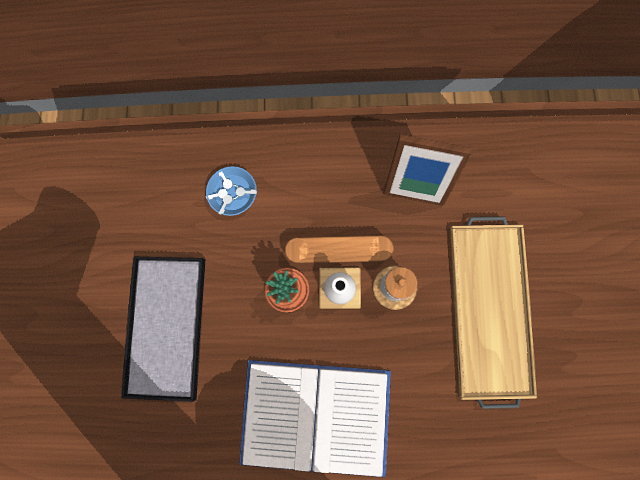

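View pics/s0.png

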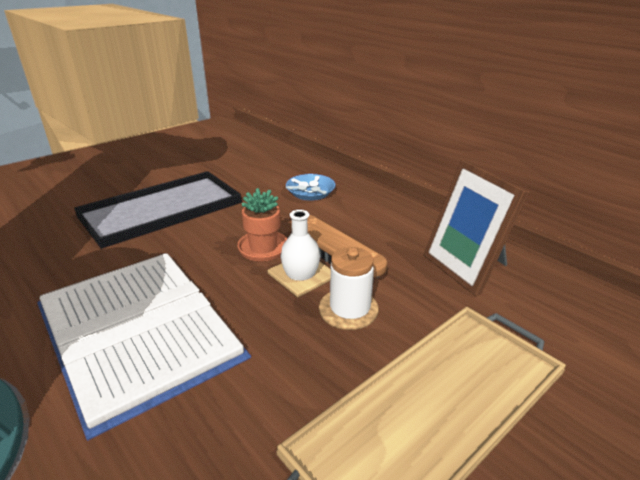

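The top view shows the brush at (340,249), plant (287,288), vase (340,288), jar (396,285), the serving tray on the right (492,310) and the valet tray on the left (165,328). The network marks agree with this. Next I refine with masks.

```bash
cat > m.py <<'E'
from h import *
np.set_printoptions(precision=4,suppress=True)
def pts(p,m,z):
    c=max(cv2.findContours(m.astype(np.uint8),0,cv2.CHAIN_APPROX_NONE)[0],key=cv2.contourArea)[:,0]
    return np.array([at(p,u,z)[:2] for u in c.astype(float)]).astype(np.float32)
def best(n,p,near,z):
    for c in cut_out(n,p):
        if np.linalg.norm(at(p,c["at"],z)[:2]-near)<.08: return c["mask"],c["confidence"]
    return None,0
E
python3 - <<'E'
from m import *
T=get_image("top");S=get_image("side")
for n,near,z in [("serving_tray",(.5,-.334),.016),("valet_tray",(.487,.342),.022),("brush",(.63,-.023),.04),("square_coaster",(.554,-.024),.008),
                 ("saucer",(.556,.083),.012),("cork_coaster",(.562,-.137),.006),("vase",(.55,-.024),.05),("plant",(.556,.083),.08),("jar",(.56,-.137),.08)]:
    for c,p in (("T",T),("S",S)):
        m,cf=best(n,p,np.array(near),z)
        if m is None: print(n,c,None);continue
        q=pts(p,m,z); r=cv2.minAreaRect(q*1000); e=cv2.minEnclosingCircle(q*1000); print(n,c,round(cf,2),np.round(r[0],1),np.round(r[1],1),round(r[2],1),"circ",np.round(e[0],1),round(e[1],1))
# vase lip: dark hole
import itertools
px=T["pixels"];cv2.imwrite("pics/crop.png",cv2.resize(cv2.cvtColor(px[220:330,240:440],4),None,fx=4,fy=4,interpolation=cv2.INTER_CUBIC))
g=px.sum(2)
for (z,box) in [(.118,(325,275,357,300))]:
    x0,y0,x1,y1=box; m=g[y0:y1,x0:x1]<150; ys,xs=np.nonzero(m); print("hole",xs.mean()+x0,ys.mean()+y0,len(xs),at(T,(xs.mean()+x0,ys.mean()+y0),z))
for c,p in (("T",T),("S",S)):
  K=np.array([[p["fx"],0,p["cx"]],[0,p["fy"],p["cy"]],[0,0,1]]); W=np.linalg.inv(np.array(p["world_from_camera"]))
  for P in [(.5565,.083,.005),(.5565,.083,.08),(.556,-.137,.094),(.556,-.137,.108),(.554,-.024,.118)]:
    print(c,P,cv2.projectPoints(np.array([P]),cv2.Rodrigues(W[:3,:3])[0],W[:3,3],K,np.array(p["dist"],float))[0].ravel())
E
```

```text
serving_tray T 0.98 [ 501.8 -332.2] [154.8 384. ] 89.4 circ [ 501.8 -336.2] 194.7
serving_tray S 0.86 [ 504.7 -337.1] [155.5 382.9] 89.5 circ [ 505.2 -330.5] 194.8
valet_tray T 0.66 [483.  337.3] [159.7 291.2] 87.8 circ [482.5 338.4] 162.6
valet_tray S 0.73 [478.3 323.8] [189.7 298.3] 86.3 circ [478.5 324.5] 171.3
brush T 0.56 [630.2 -25.4] [215.6  52.4] 89.5 circ [632.3 -25.4] 107.8
brush S 0.76 [615.6 -38.8] [217.6  85.1] 89.3 circ [628.8 -39. ] 110.9
square_coaster T 0.57 [554.3 -26.5] [82.7 86.3] 88.4 circ [554.5 -25.5] 56.1
square_coaster S 0.87 [552.3 -28.1] [91.7 90.7] 89.4 circ [545.5 -30.2] 54.7
saucer T 0.94 [550.6  81. ] [80.1 91.3] 45.6 circ [552.3  82.5] 46.3
saucer S 0.95 [544.8  75.4] [87.1 87.3] 55.6 circ [549.8  78.5] 50.9
cork_coaster T 0.62 [ 548.8 -131.5] [91.9 74.6] 31.9 circ [ 552.3 -137.6] 46.6
cork_coaster S 0.83 [ 541.8 -146.8] [74.5 88.9] 38.7 circ [ 548.7 -140.9] 46.5
vase T 0.57 [552.  -26.5] [60.8 59.7] 43.1 circ [551.5 -26.5] 31.4
vase S None
plant T 0.57 [554.3  80.6] [65.  64.5] 89.7 circ [553.4  81.4] 34.5
plant S 0.78 [539.6  62.4] [217.4  63.4] 56.4 circ [538.3  63.3] 108.7
jar T 0.93 [ 555.  -135.5] [68.3 62.3] 88.3 circ [ 554.4 -135.3] 35.9
jar S 0.7 [ 533.4 -158.7] [160.5  59.6] 43.1 circ [ 534.1 -159.4] 80.5
hole 339.87692307692305 284.87692307692305 65 [ 0.5527 -0.0253  0.118 ]
T (0.5565, 0.083, 0.005) [287.1003 288.3356]
T (0.5565, 0.083, 0.08) [282.6859 285.8174]
T (0.556, -0.137, 0.094) [399.8468 282.2902]
T (0.556, -0.137, 0.108) [400.9458 281.6951]
T (0.554, -0.024, 0.118) [339.1267 284.1503]
S (0.5565, 0.083, 0.005) [264.585  245.8401]
S (0.5565, 0.083, 0.08) [262.0849 209.6971]
S (0.556, -0.137, 0.094) [351.4233 257.2714]
S (0.556, -0.137, 0.108) [351.8159 249.1108]
S (0.554, -0.024, 0.118) [299.7669 213.847 ]
```

View pics/crop.png

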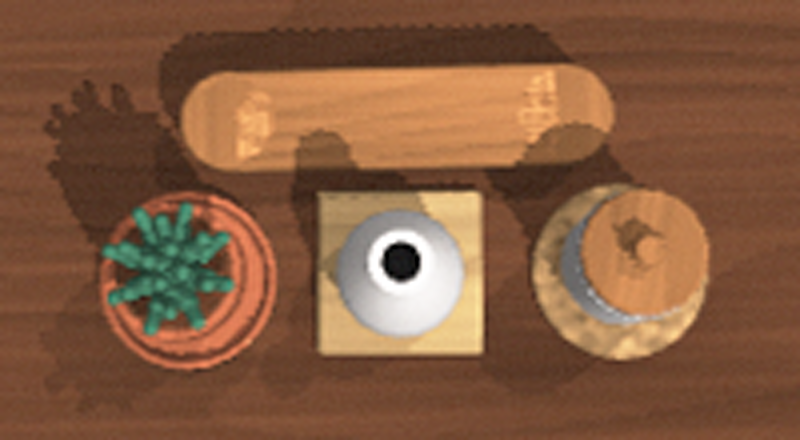

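The crop shows the saucer centred near crop (187,280), the vase hole at (400,261), the cork at (620,272) and the jar lid at (645,255). All of them look centred on their places.

Run:
```python
from m import *
T=get_image("top");S=get_image("side")
f=lambda x,y,z:print(x,y,at(T,((x+.5)/4-.5+240,(y+.5)/4-.5+220),z))
f(187.5,280,.012);f(620,272,.006);f(645,255,.094);f(400,261,.118);f(649,248,.108);f(398,118,.04);f(401,273,.008)
# valet corners in the picture (outer, rim)
g=T["pixels"].astype(int).sum(2)
m=np.zeros((480,640),np.uint8);m[250:410,115:215]=1
lin=(T["pixels"].max(2).astype(int)-T["pixels"].min(2)<25)&(g>150)&(m>0)
q=pts(T,cv2.morphologyEx(lin.astype(np.uint8),cv2.MORPH_CLOSE,np.ones((7,7))),.006);r=cv2.minAreaRect(q*1000);print("lining",r)
mk,_=best("valet_tray",T,np.array([.487,.342]),.02);c=cv2.minAreaRect(np.argwhere(mk)[:,::-1].astype(np.float32));print(cv2.boxPoints(c))
for n,z in(("jar",0.006),("vase",.008),("plant",.005),("cork_coaster",0),("saucer",0)):
  for nm,p in(("T",T),("S",S)):
    for a in mark_of(n,p)[:2]: print(n,nm,at(p,a["at"],z),a["confidence"])
```

```text
187.5 280 [0.5534 0.0835 0.012 ]
620 272 [ 0.5518 -0.1387  0.006 ]
645 255 [ 0.5539 -0.1388  0.094 ]
400 261 [ 0.5527 -0.0249  0.118 ]
649 248 [ 0.5561 -0.1387  0.108 ]
398 118 [ 0.63   -0.0268  0.04  ]
401 273 [ 0.5543 -0.0262  0.008 ]
lining ((479.8655090332031, 348.3759460449219), (146.37564086914062, 286.3656311035156), 86.98462677001953)
[[120.591  398.3566]
 [129.0029 252.9506]
 [204.9059 257.3417]
 [196.4939 402.7476]]
jar T [ 0.5607 -0.1378  0.006 ] 0.62
jar S [ 0.552  -0.1423  0.006 ] 0.68
vase T [ 0.5497 -0.0222  0.008 ] 0.55
vase S [ 0.557  -0.0159  0.008 ] 0.91
vase S [0.4779 0.3254 0.008 ] 0.73
plant T [0.5511 0.0856 0.005 ] 0.74
plant S [0.5594 0.0824 0.005 ] 0.94
plant S [ 0.5544 -0.0214  0.005 ] 0.55
cork_coaster T [ 0.5585 -0.1383  0.    ] 0.85
cork_coaster T [ 0.5485 -0.022   0.    ] 0.54
cork_coaster S [ 0.5538 -0.1379  0.    ] 0.95
saucer T [0.5531 0.0792 0.    ] 0.87
saucer S [0.5602 0.0883 0.    ] 0.86
```

Emit:
{"op": "drive_tool", "data": {
  "moves": [
    [[1,-1,0,0,0,1,60],[1,-1,0,0,0,1,60],[1,-1,0,0,0,0.4,60],[1,-1,0,0,0,0,60],[1,-1,0,0,0,0,60],[1,-1,0,0,0,0,60],[1,-1,0,0,0,0,60],[1,-1,0,0,0,0,60]]
  ]
}}

```text
time_s: 3.55
tcp_pos: [0.3787, 0.476, 0.2281]
eef_rot: [0.003, 1.0, 0.0, 0.0]
ft_force: [0.4, 0.4, 0.0]
finger_gap: 0.0599
gripper_force: 0.0
```

Emit:
{"op": "drive_tool", "data": {
  "moves": [
    [[1,-1,0,0,0,0,60],[1,-1,0,0,0,0,60],[1,-1,0,0,0,0,60],[1,-1,0,0,0,0,60],[1,-1,0,0,0,0,60],[1,-1,0,0,0,0,60],[0,-1,0,0,0,0,60],[0,-1,0,0,0,0,60]]
  ]
}}

```text
time_s: 4.35
tcp_pos: [0.5284, 0.2759, 0.2279]
eef_rot: [0.003, 1.0, 0.0, 0.0]
ft_force: [0.3, 0.0, -0.3]
finger_gap: 0.0601
gripper_force: 0.0
```

Emit:
{"op": "drive_tool", "data": {
  "moves": [
    [[0.98,-1,0,0,0,0,60],[0,-1,0,0,0,0,60],[0,-1,0,0,0,0,60],[0,-1,0,0,0,0,60],[0,-1,0,0,0,0,60],[0,-1,0,0,0,0,60],[0,-1,0,0,0,0,60],[0,-1,0,0,0,0,60]]
  ]
}}

```text
time_s: 5.15
tcp_pos: [0.5522, 0.0761, 0.2281]
eef_rot: [0.003, 1.0, 0.0, 0.0]
ft_force: [0.5, 0.7, 0.3]
finger_gap: 0.0602
gripper_force: 0.0
```

Emit:
{"op": "drive_tool", "data": {
  "moves": [
    [[0,-1,0,0,0,0,60],[0,-1,0,0,0,0,60],[0,-1,0,0,0,0,60],[0,-1.04,0,0,0,0,60],[0,0,-1,0,0,0,60],[0,0,-1,0,0,0,60]]
  ]
}}

```text
out of range
```

Emit:
{"op": "drive_tool", "data": {
  "moves": [
    [[0.03,-1,0,0,0,0,60],[0,-1,0,0,0,0,60],[0,-1,0,0,0,0,60],[0,-1,0,0,0,0,60],[0,-0.04,-1,0,0,0,60],[0,0,-1,0,0,0,60],[0,0,-1,0,0,0,60]]
  ]
}}

```text
time_s: 5.85
tcp_pos: [0.5532, -0.0243, 0.1524]
eef_rot: [0.003, 1.0, -0.0, 0.0]
ft_force: [0.5, 0.1, -1.3]
finger_gap: 0.0595
gripper_force: 0.0
```

Emit:
{"op": "drive_tool", "data": {
  "moves": [
    [[0,0,-1,0,0,0,60],[0,0,-0.7,0,0,0,60],[0,0,-0.6,0,0,0,50],[0,0,0,0,0,0,20],[0,0,0,0,0,0,20],[0,0,0,0,0,0,10],[0,0,0,0,0,0,10],[0,0,0,0,0,0,10]]
  ]
}}

```text
time_s: 6.65
tcp_pos: [0.5536, -0.024, 0.0962]
eef_rot: [0.003, 1.0, -0.0, 0.001]
ft_force: [0.2, -0.0, 3.0]
finger_gap: 0.0255
gripper_force: 29.9
```

Emit:
{"op": "drive_tool", "data": {
  "moves": [
    [[0,0,0.5,0,0,0,10],[0,0,1,0,0,0,10],[0,0,1,0,0,0,10],[0,0,1,0,0,0,10],[0,0,1,0,0,0,10],[0,-0.4,0.5,0,0,0,10],[0,-1,0,0,0,0,10],[0.16,-1,0,0,0,0,10]]
  ]
}}

```text
time_s: 7.45
tcp_pos: [0.5566, -0.0849, 0.221]
eef_rot: [0.002, 1.0, -0.0, 0.0]
ft_force: [0.5, -0.1, -2.1]
finger_gap: 0.0258
gripper_force: 30.1
```

Emit:
{"op": "drive_tool", "data": {
  "moves": [
    [[0.5,-1,0,0,0,0,10],[0.5,-1,0,0,0,0,10],[0.5,-1,0,0,0,0,10],[0.5,-1,0,0,0,0,10],[0,-1,0,0,0,0,10],[0,-1,0,0,0,0,10],[0,-1,0,0,0,0,10],[0,-1,0,0,0,0,10]]
  ]
}}

```text
time_s: 8.25
tcp_pos: [0.6063, -0.2855, 0.2202]
eef_rot: [0.003, 1.0, 0.0, -0.0]
ft_force: [-0.2, 0.7, -2.6]
finger_gap: 0.026
gripper_force: 30.2
```

Emit:
{"op": "drive_tool", "data": {
  "moves": [
    [[0,-1,0,0,0,0,10],[0,-1,0,0,0,0,10],[0,0,-1,0,0,0,10],[0,0,-1,0,0,0,10],[0,0,-1,0,0,0,10],[0,0,-1,0,0,0,10]]
  ]
}}

```text
time_s: 8.85
tcp_pos: [0.6063, -0.3345, 0.1193]
eef_rot: [0.003, 1.0, 0.0, -0.0]
ft_force: [-0.2, -0.2, -3.0]
finger_gap: 0.0263
gripper_force: 30.2
```

Emit:
{"op": "drive_tool", "data": {
  "moves": [
    [[0,0,-0.6,0,0,0,10],[0,0,-0.25,0,0,0,10],[0,0,-0.1,0,0,0,10],[0,0,0,0,0,0,10]]
  ]
}}

```text
time_s: 9.25
tcp_pos: [0.6074, -0.3343, 0.0974]
eef_rot: [0.003, 1.0, -0.0, 0.0]
ft_force: [-0.3, 0.3, -2.3]
finger_gap: 0.0261
gripper_force: 30.2
```

Emit:
{"op": "drive_tool", "data": {
  "moves": [
    [[0,0,-0.06,0,0,0,10],[0,0,-0.05,0,0,0,10],[0,0,0,0,0,0,10]]
  ]
}}

```text
time_s: 9.55
tcp_pos: [0.6073, -0.3341, 0.0944]
eef_rot: [0.003, 1.0, -0.0, 0.0]
ft_force: [0.7, 0.2, -1.4]
finger_gap: 0.0261
gripper_force: 30.2
```

Emit:
{"op": "drive_tool", "data": {
  "moves": [
    [[0,0,0,0,0,0,60],[0,0,0,0,0,0,70],[0,0,0.2,0,0,0,80],[0,0,1,0,0,0,91],[0,0,1,0,0,0,91],[0,0,1,0,0,0,91],[-0.15,0.82,0,0,0,0,91],[-1,1,0,0,0,0,91]]
  ]
}}

```text
time_s: 10.35
tcp_pos: [0.5797, -0.2884, 0.175]
eef_rot: [0.003, 1.0, -0.001, 0.001]
ft_force: [-0.5, 1.9, -0.1]
finger_gap: 0.0874
gripper_force: 0.0
```

Emit:
{"op": "drive_tool", "data": {
  "moves": [
    [[-1,1,0,0,0,0,91],[0,1,0,0,0,0,91],[0,1,0,0,0,0,91],[0,1,0,0,0,0,91],[0,1,0,0,0,0,91],[0,1,0,0,0,0,91],[0,0,0,0,0,0,91]]
  ]
}}

```text
time_s: 11.05
tcp_pos: [0.5526, -0.1359, 0.1737]
eef_rot: [0.002, 1.0, 0.0, -0.0]
ft_force: [-0.8, 0.2, 0.5]
finger_gap: 0.091
gripper_force: 0.0
```

Run:
```python
from m import *
S=get_image("side");T=get_image("top")
a=np.hstack([S["pixels"][180:470,230:590],T["pixels"][180:470,240:560]])
cv2.imwrite("pics/a1.png",cv2.cvtColor(a,4)); print(robot.read_state()["tcp_pos"])
```

```text
[ 0.5531 -0.138   0.1739]
```

View pics/a1.png

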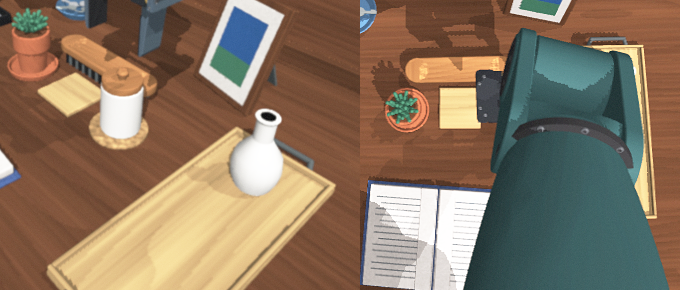

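The picture shows the vase upright on the tray (crop 258,160), with the gripper above the jar. Next I grip the jar.

Emit:
{"op": "drive_tool", "data": {
  "moves": [
    [[0,0,-1,0,0,0,91],[0,0,-1,0,0,0,91],[0,0,-1,0,0,0,91],[0,0,-1,0,0,0,91],[0,0,-0.65,0,0,0,91],[0,0,0,0,0,0,70],[0,0,0,0,0,0,50],[0,0,0,0,0,0,50]]
  ]
}}

```text
time_s: 11.95
tcp_pos: [0.5541, -0.1388, 0.0588]
eef_rot: [0.003, 1.0, -0.0, 0.001]
ft_force: [-0.2, 0.1, -0.0]
finger_gap: 0.07
gripper_force: 0.0
```

Emit:
{"op": "drive_tool", "data": {
  "moves": [
    [[0,0,0,0,0,0,50],[0,0,0,0,0,0,50],[0,0,0,0,0,0,50]]
  ]
}}

```text
time_s: 12.25
tcp_pos: [0.554, -0.1387, 0.0588]
eef_rot: [0.003, 1.0, -0.0, 0.001]
ft_force: [-1.5, -0.9, 8.5]
finger_gap: 0.0617
gripper_force: 30.0
```

Emit:
{"op": "drive_tool", "data": {
  "moves": [
    [[0,0,0.5,0,0,0,50],[0,0,1,0,0,0,50],[0,0,1,0,0,0,50],[-1,-0.81,0,0,0,0,50],[-1,-1,0,0,0,0,50],[-0.06,-1,0,0,0,0,50],[0,-1,0,0,0,0,50],[0,-1,0,0,0,0,50]]
  ]
}}

```text
time_s: 13.05
tcp_pos: [0.5015, -0.2596, 0.1212]
eef_rot: [0.003, 1.0, -0.0, 0.0]
ft_force: [0.1, 0.2, -3.5]
finger_gap: 0.0613
gripper_force: 30.0
```

Emit:
{"op": "drive_tool", "data": {
  "moves": [
    [[0,-1,0,0,0,0,50],[0,-1,0,0,0,0,50],[0,-1,0,0,0,0,50],[0,0,-1,0,0,0,50],[0,0,-1,0,0,0,50],[0,0,-0.3,0,0,0,50],[0,0,0,0,0,0,50]]
  ]
}}

```text
time_s: 13.75
tcp_pos: [0.5013, -0.3332, 0.0623]
eef_rot: [0.003, 1.0, 0.001, -0.001]
ft_force: [-0.3, 0.5, -2.4]
finger_gap: 0.0617
gripper_force: 30.0
```

Emit:
{"op": "drive_tool", "data": {
  "moves": [
    [[0,0,-0.1,0,0,0,50],[0,0,-0.04,0,0,0,50],[0,0,0,0,0,0,60],[0,0,0,0,0,0,91],[0,0,0,0,0,0,91],[0,0,0.3,0,0,0,91],[0,0,1,0,0,0,91],[0,0,1,0,0,0,91]]
  ]
}}

```text
time_s: 14.55
tcp_pos: [0.5016, -0.3336, 0.1176]
eef_rot: [0.003, 1.0, 0.0, -0.0]
ft_force: [-0.1, 0.5, 0.1]
finger_gap: 0.0908
gripper_force: 0.0
```

Emit:
{"op": "drive_tool", "data": {
  "moves": [
    [[0,0,1,0,0,0,91],[0,0,1,0,0,0,91],[1,0.66,0,0,0,0,91],[1,1,0,0,0,0,91],[0.1,1,0,0,0,0,91],[0,1,0,0,0,0,91],[0,1,0,0,0,0,91],[0,1,0,0,0,0,91]]
  ]
}}

```text
time_s: 15.35
tcp_pos: [0.5544, -0.1912, 0.1674]
eef_rot: [0.003, 1.0, -0.0, 0.0]
ft_force: [-0.4, -0.1, -0.3]
finger_gap: 0.091
gripper_force: 0.0
```

Emit:
{"op": "drive_tool", "data": {
  "moves": [
    [[0,1,0,0,0,0,91],[0,1,0,0,0,0,91],[0,1,0,0,0,0,91],[0,1,0,0,0,0,91],[0,1,0,0,0,0,91],[0,1,0,0,0,0,91],[0,1,0,0,0,0,91],[0,1,0,0,0,0,91]]
  ]
}}

```text
time_s: 16.15
tcp_pos: [0.5544, 0.0088, 0.1674]
eef_rot: [0.003, 1.0, -0.0, 0.0]
ft_force: [0.5, -0.4, 0.5]
finger_gap: 0.0909
gripper_force: 0.0
```

Emit:
{"op": "drive_tool", "data": {
  "moves": [
    [[0,1,0,0,0,0,91],[0,1,0,0,0,0,91],[0,1,0,0,0,0,91],[0,0,0,0,0,0,91]]
  ]
}}

```text
time_s: 16.55
tcp_pos: [0.5544, 0.0849, 0.1674]
eef_rot: [0.002, 1.0, 0.0, 0.0]
ft_force: [0.0, -0.5, 0.3]
finger_gap: 0.0912
gripper_force: 0.0
```

Run:
```python
from m import *
S=get_image("side");T=get_image("top")
a=np.hstack([S["pixels"][130:470,200:590],T["pixels"][130:470,240:560]])
cv2.imwrite("pics/a2.png",cv2.cvtColor(a,4)); print(robot.read_state()["tcp_pos"])
```

```text
[0.5544 0.083  0.1672]
```

View pics/a2.png

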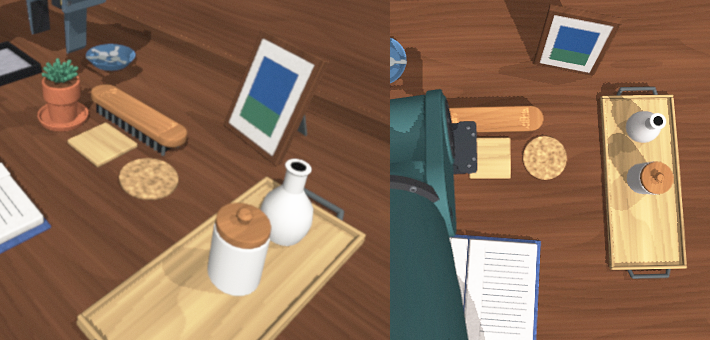

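Jar and vase stand upright on the tray, at a2 (655,178) and (645,125), and the gripper is over the plant. Next I grip the plant, and measure the free coasters.

Emit:
{"op": "drive_tool", "data": {
  "moves": [
    [[0,0,-1,0,0,0,91],[0,0,-1,0,0,0,91],[0,0,-1,0,0,0,91],[0,0,-0.9,0,0,0,91],[0,0,-0.4,0,0,0,91],[0,0,0,0,0,0,70],[0,0,0,0,0,0,50],[0,0,0,0,0,0,50]]
  ]
}}

```text
time_s: 17.45
tcp_pos: [0.555, 0.0827, 0.0603]
eef_rot: [0.003, 1.0, 0.0, 0.001]
ft_force: [0.2, -0.3, 0.5]
finger_gap: 0.0699
gripper_force: 0.0
```

Emit:
{"op": "drive_tool", "data": {
  "moves": [
    [[0,0,0,0,0,0,50],[0,0,0,0,0,0,50]]
  ]
}}

```text
time_s: 17.65
tcp_pos: [0.5551, 0.0828, 0.0603]
eef_rot: [0.003, 1.0, 0.0, 0.001]
ft_force: [-2.1, -2.1, 7.5]
finger_gap: 0.0656
gripper_force: 30.0
```

Run:
```python
from m import *
T=get_image("top");S=get_image("side")
for n,near,z in [("square_coaster",(.554,-.026),.008),("cork_coaster",(.5525,-.1385),.006)]:
  for c,p in (("T",T),("S",S)):
    m,cf=best(n,p,np.array(near),z)
    if m is None: continue
    q=pts(p,m,z); r=cv2.minAreaRect(q*1000);e=cv2.minEnclosingCircle(q*1000); print(n,c,r,e)
print(robot.read_state())
```

```text
square_coaster T ((554.3817749023438, -28.716861724853516), (77.58424377441406, 82.4941635131836), 87.80671691894531) ((554.2315673828125, -27.692604064941406), 54.57532501220703)
square_coaster S ((551.9812622070312, -27.942298889160156), (88.40489959716797, 90.7449951171875), 0.2889525294303894) ((551.68505859375, -28.967716217041016), 59.9743537902832)
cork_coaster T ((551.9055786132812, -137.87815856933594), (89.62733459472656, 87.57354736328125), 16.57170295715332) ((551.27783203125, -138.40016174316406), 46.16233825683594)
cork_coaster S ((550.8336181640625, -139.06503295898438), (92.03132629394531, 87.0982666015625), 48.5893669128418) ((551.5075073242188, -140.23902893066406), 46.89490509033203)
{'time_s': 17.95, 'q': array([ 0.1067,  0.4241,  2.0652, -0.0002,  0.6507, -1.4586]), 'qvel': array([-0.0001, -0.0022, -0.0003, -0.001 , -0.0001,  0.001 ]), 'effort': array([  1.0142, -61.5189, -27.5034,   0.2244,  -0.2926,  -0.0144]), 'tcp_pos': array([0.5551, 0.0828, 0.0603]), 'eef_rot': array([0.0027, 1.    , 0.    , 0.0008]), 'ft_force': array([-1.9247, -1.4358,  8.5036]), 'moment': array([-0.2478,  0.2836, -0.0525]), 'gripper_force': 30.001320540905, 'finger_gap': 0.06564474624494009}
```

Emit:
{"op": "drive_tool", "data": {
  "moves": [
    [[0,0,0.4,0,0,0,50],[0,0,1,0,0,0,50],[0,0,1,0,0,0,50],[0,0,1,0,0,0,50],[0,-0.68,1,0,0,0,50],[0,-1,0.1,0,0,0,50],[0,-1,0,0,0,0,50],[0,-1,0,0,0,0,50]]
  ]
}}

```text
time_s: 18.75
tcp_pos: [0.5542, -0.01, 0.1727]
eef_rot: [0.003, 1.0, -0.0, 0.0]
ft_force: [0.9, 0.5, -3.0]
finger_gap: 0.0658
gripper_force: 30.0
```

Emit:
{"op": "drive_tool", "data": {
  "moves": [
    [[0,-1,0,0,0,0,50],[0,-1,0,0,0,0,50],[0,-1,0,0,0,0,50],[0,-1,0,0,0,0,50],[0,-1,0,0,0,0,50],[-0.3,-1,0,0,0,0,50],[-1,-1,0,0,0,0,50],[-1,-1,0,0,0,0,50]]
  ]
}}

```text
time_s: 19.55
tcp_pos: [0.496, -0.2099, 0.1722]
eef_rot: [0.002, 1.0, -0.0, 0.0]
ft_force: [-0.3, 0.0, -2.7]
finger_gap: 0.0656
gripper_force: 30.0
```

Emit:
{"op": "drive_tool", "data": {
  "moves": [
    [[-1,-1,0,0,0,0,50],[-1,-1,0,0,0,0,50],[-1,-1,0,0,0,0,50],[-1,-1,0,0,0,0,50],[0,-1,0,0,0,0,50],[0,0,-1,0,0,0,50],[0,0,-1,0,0,0,50],[0,0,-1,0,0,0,50]]
  ]
}}

```text
time_s: 20.35
tcp_pos: [0.3967, -0.3344, 0.0967]
eef_rot: [0.003, 1.0, -0.0, 0.0]
ft_force: [0.5, 0.5, -2.3]
finger_gap: 0.0657
gripper_force: 30.0
```

Emit:
{"op": "drive_tool", "data": {
  "moves": [
    [[0,0,-0.8,0,0,0,50],[0,0,-0.4,0,0,0,50],[0,0,-0.2,0,0,0,50],[0,0,0,0,0,0,50]]
  ]
}}

```text
time_s: 20.75
tcp_pos: [0.397, -0.3343, 0.0621]
eef_rot: [0.003, 1.0, -0.0, 0.0]
ft_force: [0.8, 1.1, -2.7]
finger_gap: 0.0655
gripper_force: 30.0
```

Emit:
{"op": "drive_tool", "data": {
  "moves": [
    [[0,0,-0.06,0,0,0,50],[0,0,0,0,0,0,60],[0,0,0,0,0,0,91],[0,0,0,0,0,0,91],[0,0,0.3,0,0,0,91],[0,0,1,0,0,0,91],[0,0,1,0,0,0,91],[0,0,1,0,0,0,91]]
  ]
}}

```text
time_s: 21.55
tcp_pos: [0.3967, -0.3342, 0.1441]
eef_rot: [0.003, 1.0, -0.0, 0.0]
ft_force: [0.4, -1.1, -1.0]
finger_gap: 0.0911
gripper_force: 0.0
```

Emit:
{"op": "drive_tool", "data": {
  "moves": [
    [[0,0,1,0,0,0,91],[0,0,0,0,0,0,91]]
  ]
}}

```text
time_s: 21.75
tcp_pos: [0.3981, -0.3354, 0.1713]
eef_rot: [0.003, 1.0, -0.002, 0.002]
ft_force: [0.2, 0.1, 0.8]
finger_gap: 0.0914
gripper_force: 0.0
```

Run:
```python
from m import *
T=get_image("top");S=get_image("side")
a=np.hstack([S["pixels"][130:470,200:590],T["pixels"][130:470,100:460]])
cv2.imwrite("pics/a3.png",cv2.cvtColor(a,4)); print(robot.read_state()["tcp_pos"])
for n,near,z in [("brush",(.63,-.026),.04),("saucer",(.554,.083),.012),("square_coaster",(.554,-.026),.008),("cork_coaster",(.5525,-.1385),.006),("valet_tray",(.484,.34),.022),("valet_tray",(.484,.34),0)]:
  for c,p in (("T",T),("S",S)):
    m,cf=best(n,p,np.array(near),z)
    if m is None: continue
    q=pts(p,m,z); r=cv2.minAreaRect(q*1000);e=cv2.minEnclosingCircle(q*1000); print(n,c,np.round(np.hstack([r[0],r[1],r[2]]),1),np.round(np.hstack([e[0],e[1]]),1))
```

```text
[ 0.397  -0.3343  0.1683]
brush T [630.4 -25.4  53.6 215.7   0. ] [633.4 -25.4 107.9]
saucer T [553.6  83.8  85.4  90.4  17.3] [553.5  83.9  46.2]
saucer S [550.6  80.8  99.2  88.7  48.9] [551.7  79.8  51.7]
square_coaster T [554.5 -26.2  81.7  88.8   1.3] [554.1 -25.9  56.1]
square_coaster S [542.8 -27.6  70.9  91.5   0.3] [538.6 -30.3  50.3]
cork_coaster T [ 552.4 -137.4   90.5   88.3   88.3] [ 551.6 -136.7   46.7]
cork_coaster S [ 565.8 -168.4   68.9   25.5   39.1] [ 558.8 -159.7   34.5]
valet_tray T [482.7 336.2 160.5 289.7  86.8] [482.5 336.3 161.6]
valet_tray S [478.5 323.  191.8 298.4  86.4] [477.9 321.3 169.3]
valet_tray T [482.3 345.  164.5 296.9  86.8] [482.1 345.1 165.6]
valet_tray S [494.3 364.  201.1 312.9  86.4] [493.6 362.2 177.5]
```

View pics/a3.png

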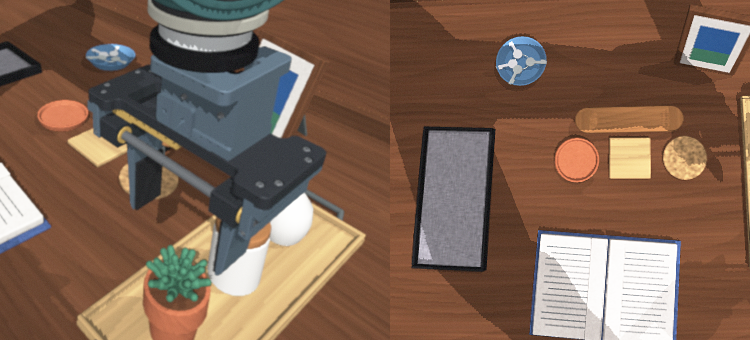

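All three ornaments stand upright on the tray, and the coasters and brush show clearly in a3. Next is the brush.

Emit:
{"op": "drive_tool", "data": {
  "moves": [
    [[1,1,0,0,0,-1,75],[1,1,0,0,0,-1,75],[1,1,0,0,0,-1,75],[1,1,0,0,0,-1,75],[1,1,0,0,0,-1,75],[1,1,0,0,0,-1,75],[1,1,0,0,0,-1,75],[1,1,0,0,0,-1,75]]
  ]
}}

```text
time_s: 23.25
tcp_pos: [0.5978, -0.133, 0.1677]
eef_rot: [0.411, 0.912, -0.0, 0.0]
ft_force: [0.1, 0.4, -1.1]
finger_gap: 0.075
gripper_force: 0.0
```

Emit:
{"op": "drive_tool", "data": {
  "moves": [
    [[1,1,0,0,0,-1,75],[0.32,1,0,0,0,-1,75],[0,1,0,0,0,-1,75],[0,1,0,0,0,-1,75],[0,0.35,0,0,0,-1,75],[0,0,0,0,0,-1,75],[0,0,0,0,0,-0.95,75],[0,0,0,0,0,0,75]]
  ]
}}

```text
time_s: 24.05
tcp_pos: [0.6298, -0.0253, 0.1677]
eef_rot: [0.708, 0.707, -0.0, 0.0]
ft_force: [0.0, 0.3, 0.5]
finger_gap: 0.0748
gripper_force: 0.0
```

Emit:
{"op": "drive_tool", "data": {
  "moves": [
    [[0,0,-1,0,0,0,75],[0,0,-1,0,0,0,75],[0,0,-1,0,0,0,75],[0,0,-1,0,0,0,75],[0,0,-1,0,0,0,75],[0,0,-0.55,0,0,0,75],[0,0,0,0,0,0,60],[0,0,0,0,0,0,40]]
  ]
}}

```text
time_s: 24.85
tcp_pos: [0.6302, -0.0255, 0.0295]
eef_rot: [0.707, 0.707, 0.0, 0.0]
ft_force: [0.1, -0.4, 0.4]
finger_gap: 0.0621
gripper_force: 0.0
```

Emit:
{"op": "drive_tool", "data": {
  "moves": [
    [[0,0,0,0,0,0,40],[0,0,0,0,0,0,40],[0,0,0,0,0,0,40]]
  ]
}}

```text
time_s: 25.15
tcp_pos: [0.6306, -0.0255, 0.0302]
eef_rot: [0.707, 0.707, 0.001, 0.001]
ft_force: [-1.3, 0.2, 7.5]
finger_gap: 0.0518
gripper_force: 30.0
```

Emit:
{"op": "drive_tool", "data": {
  "moves": [
    [[0,0,0.6,0,0,0,40],[0,0,1,0,0,0,40],[0,0,1,0,0,0,40],[0,0.62,0.4,0,0,0.47,40],[0,1,0,0,0,1,40],[0,1,0,0,0,1,40],[0,1,0,0,0,1,40],[0,1,0,0,0,1,40]]
  ]
}}

```text
time_s: 25.95
tcp_pos: [0.6294, 0.0918, 0.1043]
eef_rot: [0.521, 0.853, 0.0, -0.0]
ft_force: [0.2, -0.1, -1.0]
finger_gap: 0.0517
gripper_force: 30.0
```

Emit:
{"op": "drive_tool", "data": {
  "moves": [
    [[0,1,0,0,0,1,40],[0,1,0,0,0,1,40],[-1,1,0,0,0,1,40],[-1,1,0,0,0,1,40],[-1,1,0,0,0,1,40],[-1,1,0,0,0,1,40],[-1,1,0,0,0,1,40],[-0.86,1,0,0,0,1,40]]
  ]
}}

```text
time_s: 26.75
tcp_pos: [0.4814, 0.2914, 0.1042]
eef_rot: [0.129, 0.992, -0.0, -0.0]
ft_force: [0.4, -0.1, -1.5]
finger_gap: 0.052
gripper_force: 30.0
```

Emit:
{"op": "drive_tool", "data": {
  "moves": [
    [[0,1,0,0,0,1,40],[0,1,0,0,0,1,40],[0,0,0,0,0,0,40]]
  ]
}}

```text
time_s: 27.05
tcp_pos: [0.4829, 0.343, 0.1046]
eef_rot: [0.024, 1.0, 0.001, 0.001]
ft_force: [-0.4, 0.3, -1.2]
finger_gap: 0.0519
gripper_force: 30.0
```

Run:
```python
from m import *
T=get_image("top");S=get_image("side")
a=np.hstack([S["pixels"][100:440,50:440],T["pixels"][130:470,80:440]])
cv2.imwrite("pics/a4.png",cv2.cvtColor(a,4)); print(robot.read_state()["tcp_pos"])
```

```text
[0.4826 0.3405 0.104 ]
```

View pics/a4.png

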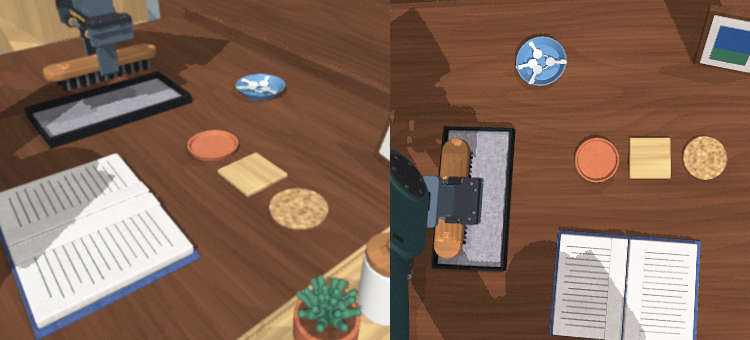

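The brush hangs level over the valet tray, parallel to it. Its outline is shifted left only by height parallax. I lower it now.

Emit:
{"op": "drive_tool", "data": {
  "moves": [
    [[0.04,0,-1,0,0,0,40],[0,0,-0.8,0,0,0,40],[0,0,-0.6,0,0,0,40],[0,0,-0.25,0,0,0,40],[0,0,0,0,0,0,40]]
  ]
}}

```text
time_s: 27.65
tcp_pos: [0.4841, 0.3395, 0.0372]
eef_rot: [0.028, 1.0, -0.0, -0.0]
ft_force: [0.5, -0.6, -1.8]
finger_gap: 0.0519
gripper_force: 30.0
```

Run:
```python
from m import *
T=get_image("top")
cv2.imwrite("pics/a5.png",cv2.resize(cv2.cvtColor(T["pixels"][245:410,110:220],4),None,fx=3.5,fy=3.5)); s=robot.read_state();print(s["tcp_pos"],s["ft_force"])
```

```text
[0.4844 0.3399 0.0378] [ 0.4262 -0.6376 -0.1594]
```

View pics/a5.png

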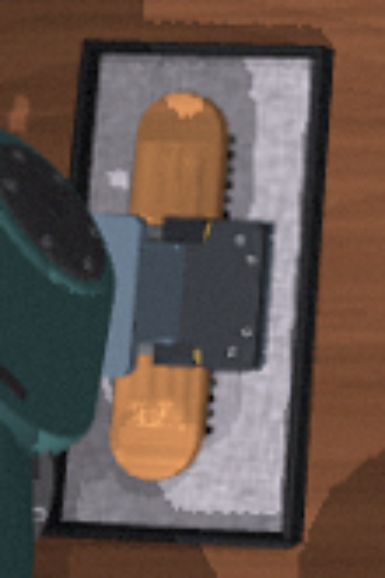

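Run:
```python
from m import *
T=get_image("top")
f=lambda n,x,y,z:print(n,at(T,((x+.5)/3.5-.5+110,(y+.5)/3.5-.5+245),z))
f("brush N",182,135,.046);f("brush S",160,437,.046);f("brush end N",181,92,.046);f("brush end S",150,480,.046)
for z in(.022,0): 
  for n,x,y in(("FL",83,41),("FR",332,47),("NR",300,548),("NL",45,533)): f(n+str(z),x,y,z)
for n,x,y in(("lin FL",100,55),("FR",313,60),("NR",282,530),("NL",67,520)): f(n,x,y,.006)
```

```text
brush N [0.5702 0.3326 0.046 ]
brush S [0.4008 0.3406 0.046 ]
brush end N [0.5952 0.334  0.046 ]
brush end S [0.3773 0.3458 0.046 ]
FL0.022 [0.6303 0.4057 0.022 ]
FR0.022 [0.6224 0.2527 0.022 ]
NR0.022 [0.3357 0.2674 0.022 ]
NL0.022 [0.3444 0.4178 0.022 ]
FL0 [0.6336 0.4163 0.    ]
FR0 [0.6255 0.2594 0.    ]
NR0 [0.3317 0.2745 0.    ]
NL0 [0.3406 0.4287 0.    ]
lin FL [0.6238 0.4022 0.006 ]
FR [0.6171 0.2691 0.006 ]
NR [0.343  0.2833 0.006 ]
NL [0.3491 0.4125 0.006 ]
```

Emit:
{"op": "drive_tool", "data": {
  "moves": [
    [[-0.08,0,-0.04,0,0,0,40],[0,0,-0.02,0,0,0,40],[0,0,0,0,0,0,60],[0,0,0,0,0,0,80],[0,0,0,0,0,0,80],[0,0,0.4,0,0,0,80],[0,0,1,0,0,0,80],[0,0,1,0,0,0,91]]
  ]
}}

```text
time_s: 28.55
tcp_pos: [0.4821, 0.3399, 0.0972]
eef_rot: [0.028, 1.0, -0.0, -0.0]
ft_force: [0.6, -0.1, 0.4]
finger_gap: 0.0852
gripper_force: 0.0
```

Emit:
{"op": "drive_tool", "data": {
  "moves": [
    [[0,0,1,0,0,0.57,91],[0,0,1,0,0,0,91],[0,-1,0.6,0,0,0,91],[0,-1,0,0,0,0,91],[0,-1,0,0,0,0,91],[0,-1,0,0,0,0,91],[0,-1,0,0,0,0,91],[0,-1,0,0,0,0,91]]
  ]
}}

```text
time_s: 29.35
tcp_pos: [0.4823, 0.1891, 0.162]
eef_rot: [-0.002, 1.0, 0.0, 0.0]
ft_force: [0.9, 1.5, 0.5]
finger_gap: 0.0909
gripper_force: 0.0
```

Emit:
{"op": "drive_tool", "data": {
  "moves": [
    [[0,-1,0,0,0,0,91],[0,-1,0,0,0,0,91],[0,-1,0,0,0,0,91],[0,-1,0,0,0,0,91],[0,-1,0,0,0,0,91],[0,-1,0,0,0,0,91],[0,-1,0,0,0,0,91],[0,-1,0,0,0,0,91]]
  ]
}}

```text
time_s: 30.15
tcp_pos: [0.4823, -0.011, 0.1619]
eef_rot: [-0.002, 1.0, -0.0, 0.0]
ft_force: [0.7, 0.8, -0.5]
finger_gap: 0.091
gripper_force: 0.0
```

Emit:
{"op": "drive_tool", "data": {
  "moves": [
    [[0,-1,0,0,0,0,91],[0,-1,0,0,0,0,91],[0,-1,0,0,0,0,91],[0,-1,0,0,0,0,91],[0,-1,0,0,0,0,91],[0,-1,0,0,0,0,91],[0,-1,0,0,0,0,91],[0,0,0,0,0,0,91]]
  ]
}}

```text
time_s: 30.95
tcp_pos: [0.4826, -0.1871, 0.162]
eef_rot: [-0.001, 1.0, -0.0, 0.001]
ft_force: [0.1, 0.4, -0.3]
finger_gap: 0.0911
gripper_force: 0.0
```

Run:
```python
from m import *
T=get_image("top");S=get_image("side")
a=np.hstack([S["pixels"][130:470,200:590],T["pixels"][130:470,100:460]])
a=np.hstack([S["pixels"][120:460,50:440],T["pixels"][130:470,100:460]])
cv2.imwrite("pics/a6.png",cv2.cvtColor(a,4)); print(robot.read_state()["tcp_pos"],robot.read_state()["time_s"])
for n in("plant","jar","vase"):
  for nm,p in(("T",T),("S",S)):
    for c in mark_of(n,p)[:1]: print(n,nm,at(p,c["at"],.006),c["confidence"])
m,_=best("brush",T,np.array([.484,.339]),.046)
if m is not None: print(cv2.minAreaRect(pts(T,m,.046)*1000))
```

```text
[ 0.4822 -0.1851  0.1616] 31.05
jar S [ 0.4981 -0.3358  0.006 ] 0.67
vase T [ 0.6116 -0.3362  0.006 ] 0.57
vase S [ 0.6091 -0.3322  0.006 ] 0.77
((483.55218505859375, 335.9269104003906), (59.7614860534668, 215.04039001464844), 86.1915054321289)
```

View pics/a6.png

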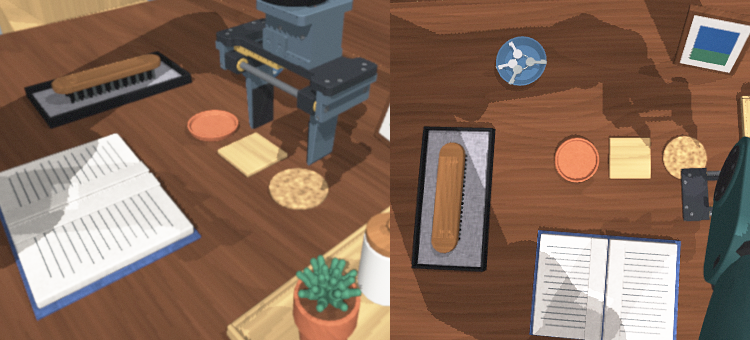

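The brush lies bristles down in the middle of the valet tray. Next is the plant.

Emit:
{"op": "drive_tool", "data": {
  "moves": [
    [[0,-1,0,0,0,0,91],[-0.41,-1,0,0,0,0,91],[-1,-1,0,0,0,0,91],[-1,-1,0,0,0,0,91],[-1,-1,0,0,0,0,91],[0,-0.97,0,0,0,0,91],[0,0,-1,0,0,0,91],[0,0,-1,0,0,0,91]]
  ]
}}

```text
time_s: 32.2
tcp_pos: [0.3973, -0.3351, 0.1111]
eef_rot: [-0.002, 1.0, -0.001, 0.001]
ft_force: [0.7, 0.1, 0.1]
finger_gap: 0.0911
gripper_force: 0.0
```

Emit:
{"op": "drive_tool", "data": {
  "moves": [
    [[0,0,-1,0,0,0,91],[0,0,-1,0,0,0,91],[0,0,-0.04,0,0,0,91],[0,0,0,0,0,0,70],[0,0,0,0,0,0,50],[0,0,0,0,0,0,50],[0,0,0,0,0,0,50],[0,0,0,0,0,0,50]]
  ]
}}

```text
time_s: 33.0
tcp_pos: [0.3976, -0.3347, 0.0613]
eef_rot: [-0.002, 1.0, -0.001, 0.001]
ft_force: [-1.1, 1.0, 8.9]
finger_gap: 0.0653
gripper_force: 30.0
```

Emit:
{"op": "drive_tool", "data": {
  "moves": [
    [[0,0,0.4,0,0,0,50],[0,0,1,0,0,0,50],[0,0,1,0,0,0,50],[0,0,1,0,0,0,50],[0,0.73,1,0,0,0,50],[0,1,0,0,0,0,50],[0.3,1,0,0,0,0,50],[1,1,0,0,0,0,50]]
  ]
}}

```text
time_s: 33.8
tcp_pos: [0.4284, -0.2398, 0.171]
eef_rot: [-0.001, 1.0, -0.0, -0.0]
ft_force: [0.7, -1.2, -2.1]
finger_gap: 0.0655
gripper_force: 30.0
```

Emit:
{"op": "drive_tool", "data": {
  "moves": [
    [[1,1,0,0,0,0,50],[1,1,0,0,0,0,50],[1,1,0,0,0,0,50],[1,1,0,0,0,0,50],[1,1,0,0,0,0,50],[0,1,0,0,0,0,50],[0,1,0,0,0,0,50],[0,1,0,0,0,0,50]]
  ]
}}

```text
time_s: 34.6
tcp_pos: [0.5543, -0.0398, 0.1708]
eef_rot: [-0.002, 1.0, -0.0, 0.0]
ft_force: [0.2, 0.1, -1.6]
finger_gap: 0.0655
gripper_force: 30.0
```

Emit:
{"op": "drive_tool", "data": {
  "moves": [
    [[0,1,0,0,0,0,50],[0,1,0,0,0,0,50],[0,1,0,0,0,0,50],[0,1,0,0,0,0,50],[0,1,0,0,0,0,50],[0,0,-1,0,0,0,50],[0,0,-1,0,0,0,50],[0,0,-1,0,0,0,50]]
  ]
}}

```text
time_s: 35.4
tcp_pos: [0.5546, 0.0843, 0.0953]
eef_rot: [-0.002, 1.0, 0.0, 0.0]
ft_force: [0.1, 0.5, -2.6]
finger_gap: 0.0652
gripper_force: 30.0
```

Emit:
{"op": "drive_tool", "data": {
  "moves": [
    [[0,0,-0.8,0,0,0,50],[0,0,-0.3,0,0,0,50],[0,0,0,0,0,0,50]]
  ]
}}

```text
time_s: 35.7
tcp_pos: [0.5541, 0.084, 0.0675]
eef_rot: [-0.002, 1.0, -0.0, -0.001]
ft_force: [0.3, 0.0, -3.1]
finger_gap: 0.0653
gripper_force: 30.0
```

Emit:
{"op": "drive_tool", "data": {
  "moves": [
    [[0,0,-0.2,0,0,0,50],[0,0,-0.08,0,0,0,50],[0,0,0,0,0,0,50],[0,0,0,0,0,0,50]]
  ]
}}

```text
time_s: 36.1
tcp_pos: [0.5548, 0.0841, 0.0611]
eef_rot: [-0.002, 1.0, 0.0, 0.0]
ft_force: [-0.3, -0.1, -2.3]
finger_gap: 0.0654
gripper_force: 30.0
```

Emit:
{"op": "drive_tool", "data": {
  "moves": [
    [[0,0,-0.03,0,0,0,50],[0,0,0,0,0,0,60],[0,0,0,0,0,0,91],[0,0,0,0,0,0,91],[0,0,0.3,0,0,0,91],[0,0,1,0,0,0,91],[0,0,1,0,0,0,91],[0,0,1,0,0,0,91]]
  ]
}}

```text
time_s: 36.9
tcp_pos: [0.5545, 0.0841, 0.1438]
eef_rot: [-0.002, 1.0, -0.0, -0.0]
ft_force: [0.1, -0.4, -0.1]
finger_gap: 0.091
gripper_force: 0.0
```

Emit:
{"op": "drive_tool", "data": {
  "moves": [
    [[0,0,0.7,0,0,0,91],[0,-0.7,0,0,0,0,91],[0,-1,0,0,0,0,91],[0,-1,0,0,0,0,91],[0,-1,0,0,0,0,91],[0,-1,0,0,0,0,91],[0,-1,0,0,0,0,91],[0,-1,0,0,0,0,91]]
  ]
}}

```text
time_s: 37.7
tcp_pos: [0.5545, -0.0845, 0.1605]
eef_rot: [-0.002, 1.0, -0.0, 0.0]
ft_force: [0.1, 0.7, 0.3]
finger_gap: 0.0909
gripper_force: 0.0
```

Emit:
{"op": "drive_tool", "data": {
  "moves": [
    [[0,-1,0,0,0,0,91],[0,-1,0,0,0,0,91],[-0.14,-1,0,0,0,0,91],[-1,-1,0,0,0,0,91],[-1,-1,0,0,0,0,91],[0,-1,0,0,0,0,91],[0,-1,0,0,0,0,91],[0,-1,0,0,0,0,91]]
  ]
}}

```text
time_s: 38.5
tcp_pos: [0.5009, -0.2846, 0.1606]
eef_rot: [-0.002, 1.0, -0.0, 0.0]
ft_force: [-0.5, -0.3, 0.2]
finger_gap: 0.0913
gripper_force: 0.0
```

Emit:
{"op": "drive_tool", "data": {
  "moves": [
    [[0,-1,0,0,0,0,91],[0,-1,0,0,0,0,91],[0,0,0,0,0,0,91]]
  ]
}}

```text
time_s: 38.8
tcp_pos: [0.5012, -0.3358, 0.1606]
eef_rot: [-0.001, 1.0, -0.0, 0.001]
ft_force: [0.4, 0.8, -0.4]
finger_gap: 0.0914
gripper_force: 0.0
```

Run:
```python
from m import *
T=get_image("top");S=get_image("side")
a=np.hstack([S["pixels"][130:470,200:590],T["pixels"][130:470,160:460]])
cv2.imwrite("pics/a7.png",cv2.cvtColor(a,4)); s=robot.read_state();print(s["tcp_pos"],s["time_s"])
for n,z,near in(("plant",.08,(.5535,.083)),("saucer",.012,(.5535,.083))):
    m,_=best(n,T,np.array(near),z)
    if m is not None: q=pts(T,m,z)*1000; print(n,cv2.minAreaRect(q),cv2.minEnclosingCircle(q))
```

```text
[ 0.5009 -0.3335  0.1601] 38.9
plant ((552.5728759765625, 83.53672790527344), (66.97712707519531, 64.65821838378906), 89.00760650634766) ((552.87451171875, 83.50236511230469), 35.339866638183594)
saucer ((547.7950439453125, 72.88885498046875), (67.03101348876953, 89.00846862792969), 60.36493682861328) ((551.9320678710938, 81.57239532470703), 45.202266693115234)
```

View pics/a7.png

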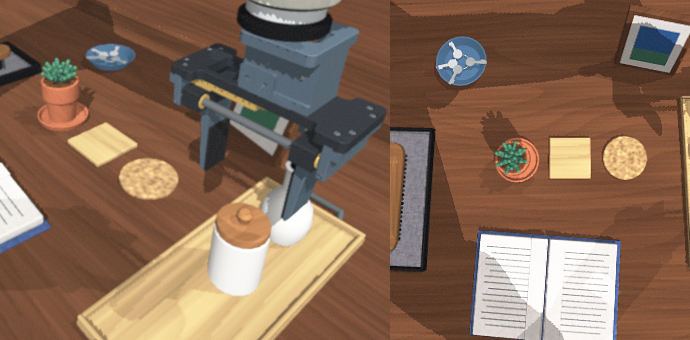

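The plant stands centred in the saucer, at a7 (515,158). Next is the jar.

Emit:
{"op": "drive_tool", "data": {
  "moves": [
    [[0,0,-1,0,0,0,91],[0,0,-1,0,0,0,91],[0,0,-1,0,0,0,91],[0,0,-1,0,0,0,91],[0,0,-0.05,0,0,0,91],[0,0,0,0,0,0,70],[0,0,0,0,0,0,50],[0,0,0,0,0,0,50]]
  ]
}}

```text
time_s: 39.8
tcp_pos: [0.5017, -0.3338, 0.0601]
eef_rot: [-0.002, 1.0, -0.001, 0.001]
ft_force: [0.1, -0.0, 0.7]
finger_gap: 0.0701
gripper_force: 0.0
```

Emit:
{"op": "drive_tool", "data": {
  "moves": [
    [[0,0,0,0,0,0,50],[0,0,0,0,0,0,50],[0,0,0,0,0,0,50]]
  ]
}}

```text
time_s: 40.1
tcp_pos: [0.5015, -0.3338, 0.0597]
eef_rot: [-0.002, 1.0, -0.0, 0.0]
ft_force: [-0.6, 1.9, 8.1]
finger_gap: 0.0617
gripper_force: 30.0
```

Emit:
{"op": "drive_tool", "data": {
  "moves": [
    [[0,0,0.5,0,0,0,50],[0,0,1,0,0,0,50],[0,0,1,0,0,0,50],[0,1,0,0,0,0,50],[0,1,0,0,0,0,50],[0,1,0,0,0,0,50],[0,1,0,0,0,0,50],[0.04,1,0,0,0,0,50]]
  ]
}}

```text
time_s: 40.9
tcp_pos: [0.5018, -0.2075, 0.1219]
eef_rot: [-0.002, 1.0, -0.0, 0.0]
ft_force: [0.6, -0.8, -2.8]
finger_gap: 0.0614
gripper_force: 30.0
```

Emit:
{"op": "drive_tool", "data": {
  "moves": [
    [[1,1,0,0,0,0,50],[1,1,0,0,0,0,50],[0,0.83,0,0,0,0,50],[0,0,-1,0,0,0,50],[0,0,-1,0,0,0,50],[0,0,-0.3,0,0,0,50],[0,0,0,0,0,0,50],[0,0,0,0,0,0,50]]
  ]
}}

```text
time_s: 41.7
tcp_pos: [0.5525, -0.138, 0.0647]
eef_rot: [-0.002, 1.0, -0.0, 0.0]
ft_force: [-0.1, -0.3, -2.8]
finger_gap: 0.0614
gripper_force: 30.0
```

Emit:
{"op": "drive_tool", "data": {
  "moves": [
    [[0,0,-0.15,0,0,0,50],[0,0,-0.05,0,0,0,50],[0,0,0,0,0,0,60],[0,0,0,0,0,0,91],[0,0,0,0,0,0,91],[0,0,0.3,0,0,0,91],[0,0,1,0,0,0,91],[0,0,1,0,0,0,91]]
  ]
}}

```text
time_s: 42.5
tcp_pos: [0.5518, -0.1376, 0.117]
eef_rot: [-0.002, 1.0, 0.0, -0.0]
ft_force: [-1.1, -0.2, -0.8]
finger_gap: 0.0911
gripper_force: 0.0
```

Emit:
{"op": "drive_tool", "data": {
  "moves": [
    [[0,0,1,0,0,0,91],[0,0,1,0,0,0,91],[0.19,-0.84,0,0,0,0,60],[1,-1,0,0,0,0,60],[1,-1,0,0,0,0,60],[0,-1,0,0,0,0,60],[0,-1,0,0,0,0,60],[0,-1,0,0,0,0,60]]
  ]
}}

```text
time_s: 43.3
tcp_pos: [0.6069, -0.2847, 0.1667]
eef_rot: [-0.002, 1.0, -0.0, 0.0]
ft_force: [-0.5, -0.4, 0.2]
finger_gap: 0.06
gripper_force: 0.0
```

Emit:
{"op": "drive_tool", "data": {
  "moves": [
    [[0,-1,0,0,0,0,60],[0,-1,0,0,0,0,60],[0,0,0,0,0,0,60]]
  ]
}}

```text
time_s: 43.6
tcp_pos: [0.6068, -0.3362, 0.1669]
eef_rot: [-0.001, 1.0, -0.0, 0.0]
ft_force: [0.1, 0.5, 0.0]
finger_gap: 0.0601
gripper_force: 0.0
```

Run:
```python
from m import *
T=get_image("top");S=get_image("side")
a=np.hstack([S["pixels"][130:470,200:590],T["pixels"][130:470,240:540]])
cv2.imwrite("pics/a8.png",cv2.cvtColor(a,4)); s=robot.read_state();print(s["tcp_pos"],s["time_s"])
for n,z,near in(("cork_coaster",.006,(.552,-.138)),("jar",.094,(.553,-.138))):
    m,_=best(n,T,np.array(near),z)
    if m is not None: q=pts(T,m,z)*1000; print(n,cv2.minAreaRect(q),cv2.minEnclosingCircle(q))
```

```text
[ 0.6066 -0.3338  0.1665] 43.7
cork_coaster ((548.165771484375, -133.2632293701172), (89.82794952392578, 77.73600769042969), 39.6756591796875) ((551.9860229492188, -138.4534149169922), 45.75283432006836)
jar ((552.1924438476562, -132.4381561279297), (57.06911849975586, 66.36314392089844), 42.53976058959961) ((551.3734130859375, -132.3675537109375), 34.27235794067383)
```

View pics/a8.png

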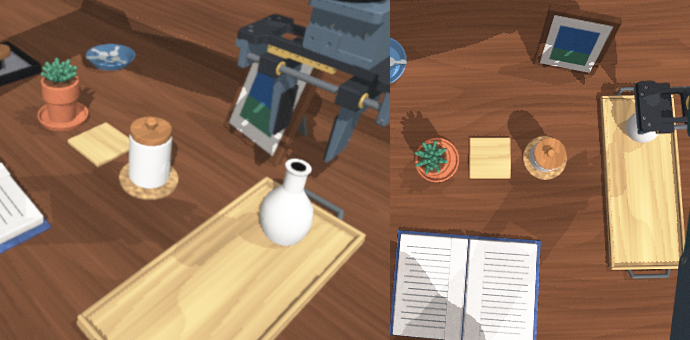

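The jar stands centred on the cork, at a8 (547,157). The vase is last.

Emit:
{"op": "drive_tool", "data": {
  "moves": [
    [[0.03,0,-1,0,0,0,60],[0,0,-1,0,0,0,60],[0,0,-0.8,0,0,0,60],[0,0,-0.08,0,0,0,60],[0,0,0,0,0,0,40],[0,0,0,0,0,0,20],[0,0,0,0,0,0,10],[0,0,0,0,0,0,10]]
  ]
}}

```text
time_s: 44.6
tcp_pos: [0.6079, -0.3339, 0.0951]
eef_rot: [-0.002, 1.0, -0.0, 0.001]
ft_force: [-0.0, -1.1, 0.2]
finger_gap: 0.0309
gripper_force: 0.2
```

Emit:
{"op": "drive_tool", "data": {
  "moves": [
    [[0,0,0,0,0,0,10],[0,0,0,0,0,0,10],[0,0,0,0,0,0,10]]
  ]
}}

```text
time_s: 44.9
tcp_pos: [0.608, -0.3341, 0.0949]
eef_rot: [-0.002, 1.0, -0.0, 0.001]
ft_force: [0.1, -2.0, 6.2]
finger_gap: 0.0257
gripper_force: 30.0
```

Emit:
{"op": "drive_tool", "data": {
  "moves": [
    [[0,0,0.3,0,0,0,10],[0,0,1,0,0,0,10],[0,0,1,0,0,0,10],[0,0,1,0,0,0,10],[0,0,1,0,0,0,10],[0,0.32,1,0,0,0,10],[0,1,0,0,0,0,10],[-0.1,1,0,0,0,0,10]]
  ]
}}

```text
time_s: 45.7
tcp_pos: [0.6051, -0.2752, 0.2277]
eef_rot: [-0.002, 1.0, -0.0, 0.0]
ft_force: [0.0, -0.1, -2.5]
finger_gap: 0.0258
gripper_force: 30.0
```

Emit:
{"op": "drive_tool", "data": {
  "moves": [
    [[-1,1,0,0,0,0,10],[-1,1,0,0,0,0,10],[0,1,0,0,0,0,10],[0,1,0,0,0,0,10],[0,1,0,0,0,0,10],[0,1,0,0,0,0,10],[0,1,0,0,0,0,10],[0,1,0,0,0,0,10]]
  ]
}}

```text
time_s: 46.5
tcp_pos: [0.5545, -0.0746, 0.2267]
eef_rot: [-0.002, 1.0, 0.0, -0.0]
ft_force: [-0.1, -1.1, -3.0]
finger_gap: 0.0257
gripper_force: 30.0
```

Emit:
{"op": "drive_tool", "data": {
  "moves": [
    [[0,1,0,0,0,0,10],[0,1,0,0,0,0,10],[0,0,-1,0,0,0,10],[0,0,-1,0,0,0,10],[0,0,-1,0,0,0,10],[0,0,-1,0,0,0,10],[0,0,-0.8,0,0,0,10],[0,0,0,0,0,0,10]]
  ]
}}

```text
time_s: 47.3
tcp_pos: [0.5531, -0.0255, 0.1045]
eef_rot: [-0.002, 1.0, 0.0, -0.002]
ft_force: [-0.4, -0.0, -2.4]
finger_gap: 0.026
gripper_force: 30.0
```

Emit:
{"op": "drive_tool", "data": {
  "moves": [
    [[0.04,0,-0.2,0,0,0,10],[0,0,-0.05,0,0,0,10],[0,0,0,0,0,0,10]]
  ]
}}

```text
time_s: 47.6
tcp_pos: [0.5565, -0.0257, 0.1012]
eef_rot: [-0.002, 1.0, -0.0, 0.0]
ft_force: [0.2, 0.3, -2.0]
finger_gap: 0.026
gripper_force: 30.0
```

Emit:
{"op": "drive_tool", "data": {
  "moves": [
    [[0,0,-0.1,0,0,0,10],[0,0,-0.05,0,0,0,10],[0,0,0,0,0,0,10]]
  ]
}}

```text
time_s: 47.9
tcp_pos: [0.5563, -0.0258, 0.097]
eef_rot: [-0.002, 1.0, -0.0, 0.0]
ft_force: [0.4, -0.4, 1.0]
finger_gap: 0.0257
gripper_force: 30.0
```

Contact. I release, rise and move away to check.

Emit:
{"op": "drive_tool", "data": {
  "moves": [
    [[0,0,0,0,0,0,30],[0,0,0,0,0,0,60],[0,0,0,0,0,0,60],[0,0,0.3,0,0,0,60],[0,0,1,0,0,0,60],[0,0,1,0,0,0,60],[0,0,1,0,0,0,60],[0,0,1,0,0,0,60]]
  ]
}}

```text
time_s: 48.7
tcp_pos: [0.556, -0.0257, 0.2058]
eef_rot: [-0.002, 1.0, -0.0, 0.0]
ft_force: [0.6, 0.6, 0.6]
finger_gap: 0.0599
gripper_force: 0.0
```

Emit:
{"op": "drive_tool", "data": {
  "moves": [
    [[0,-1,0,0,0,0,60],[0,-1,0,0,0,0,60],[0,-1,0,0,0,0,60],[0,-1,0,0,0,0,60],[0,-1,0,0,0,0,60],[0,-1,0,0,0,0,60],[0,-1,0,0,0,0,60],[0,-1,0,0,0,0,60]]
  ]
}}

```text
time_s: 49.5
tcp_pos: [0.556, -0.2268, 0.2048]
eef_rot: [-0.002, 1.0, -0.0, 0.0]
ft_force: [0.7, -0.5, -0.0]
finger_gap: 0.0598
gripper_force: 0.0
```

Emit:
{"op": "drive_tool", "data": {
  "moves": [
    [[0,-1,0,0,0,0,60],[0,-1,0,0,0,0,60],[0,-1,0,0,0,0,60],[0,-1,0,0,0,0,60],[0,0,0,0,0,0,60],[0,0,0,0,0,0,60]]
  ]
}}

```text
time_s: 50.1
tcp_pos: [0.5559, -0.3258, 0.2044]
eef_rot: [-0.002, 1.0, 0.0, -0.0]
ft_force: [0.1, 0.1, 0.2]
finger_gap: 0.06
gripper_force: 0.0
```

Run:
```python
from m import *
T=get_image("top");S=get_image("side")
a=np.hstack([S["pixels"][130:470,100:490],T["pixels"][130:470,120:520]])
cv2.imwrite("pics/a9.png",cv2.cvtColor(a,4)); s=robot.read_state();print(s["tcp_pos"],s["time_s"])
g=T["pixels"].astype(int).sum(2);x0,y0,x1,y1=325,275,357,300
ys,xs=np.nonzero(g[y0:y1,x0:x1]<150); print("hole",len(xs),at(T,(xs.mean()+x0,ys.mean()+y0),.118))
for n,z,near in(("plant",.08,(.553,.083)),("jar",.088,(.553,-.138)),("square_coaster",.008,(.554,-.026))):
    m,_=best(n,T,np.array(near),z)
    if m is not None: q=pts(T,m,z)*1000; print(n,cv2.minAreaRect(q))
```

```text
[ 0.556  -0.325   0.2043] 50.2
hole 61 [ 0.5549 -0.0255  0.118 ]
plant ((552.3239135742188, 83.63117980957031), (68.63484191894531, 64.4605712890625), 54.98444366455078)
jar ((552.24462890625, -131.6046142578125), (57.97209167480469, 66.5560531616211), 23.515666961669922)
square_coaster ((553.3599243164062, -27.266651153564453), (84.11872863769531, 84.22969818115234), 88.49542236328125)
```

View pics/a9.png

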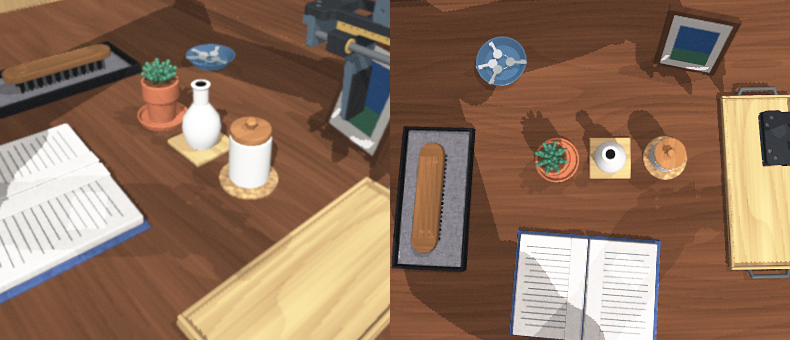

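Plant, vase and jar stand upright and centred at a9 (555,158), (610,155) and (665,153). The brush is in the middle of the valet tray, the frame is unmoved, and the arm is clear.

```bash
python3 -c "
from workcell import robot
print(robot.sign_off())"
```

```text
the job is handed in; nothing more can be done
None
```

The job is done and handed in at about 50 s on the robot's clock: in the last pictures the brush lies bristles down in the middle of the valet tray, the plant, jar and vase stand upright on their own places, and the frame is where it was.

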